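Seat the rocking port cover

TASK

One of the four black covers on the aluminium outlet block has not been seated. Press lightly near the robot-side or far-side edge of the covers to find the one that rocks, then press that one on its middle until it is fully home; do not press hard on the covers that are already seated. Use the fingertips only: nothing is to be picked up or shifted, the compressor knob and switch stay as they are, and the robot finishes clear of everything.

Things in the scene. Friction and masses are not known exactly. Their poses are not given: they have to be found in the camera images.
- block: Aluminium outlet block, 100 x 320 x 40 mm high, fixed to the shelf, with a row of four identical round black covers on top, 50 mm diameter and 12 mm thick with flat tops, each on a 34 mm round rubber seat. Origin: centre of its underside, on the shelf. y axis along the row (to the robot's left), x across the block away from the robot, z up. Cover centres: y = +115, +45, -45, -115 mm.
- place_1 (a point): Place of the cover first from the left (+y end) in the row: centre of the top of a seated cover, 62 mm above the shelf, 22 mm above the block's top. Fixed to the block, axes as the block's; it does not move with the cover. Any of the four places may have the unseated cover, whose top stands 4 mm higher.
- place_2 (a point): Place of the cover second from the left in the row: centre of the top of a seated cover, 62 mm above the shelf, 22 mm above the block's top. Fixed to the block, axes as the block's; it does not move with the cover. Any of the four places may have the unseated cover, whose top stands 4 mm higher.
- place_3 (a point): Place of the cover third from the left in the row: centre of the top of a seated cover, 62 mm above the shelf, 22 mm above the block's top. Fixed to the block, axes as the block's; it does not move with the cover. Any of the four places may have the unseated cover, whose top stands 4 mm higher.
- place_4 (a point): Place of the cover fourth from the left (-y end) in the row: centre of the top of a seated cover, 62 mm above the shelf, 22 mm above the block's top. Fixed to the block, axes as the block's; it does not move with the cover. Any of the four places may have the unseated cover, whose top stands 4 mm higher.
- loose_cover (a joint): How far the unseated cover, at whichever place it is, has been pushed down (m): about 0 = standing proud at the start, 0.004 = fully home on its seat. A tight push fit: about 10 N straight down on its middle (up to 18 N if 5 mm off), and it stays where pushed. Pressing near its edge only tips it.
- loose_rock (a joint): Tilt of that same unseated cover (rad), 0 = level. It tips about the line through its middle along the row (y axis), to about 0.28 either way, when it is pressed with 1 N or less some 18 mm from its middle on the robot's side (negative) or the far side (positive); it springs back level when released. Once seated it no longer tips.
- sound_1 (a joint): How far one of the three seated covers (which place it has is not told) is pressed down on its rubber seat (m): 0 = untouched. It gives straight down without tipping, 1 mm for each 1.6 N, wherever on its top it is pressed, and springs back. More than 5 mm (8 N) spoils its seat.
- sound_2 (a joint): How far one of the three seated covers (which place it has is not told) is pressed down on its rubber seat (m): 0 = untouched. It gives straight down without tipping, 1 mm for each 1.6 N, wherever on its top it is pressed, and springs back. More than 5 mm (8 N) spoils its seat.
- sound_3 (a joint): How far one of the three seated covers (which place it has is not told) is pressed down on its rubber seat (m): 0 = untouched. It gives straight down without tipping, 1 mm for each 1.6 N, wherever on its top it is pressed, and springs back. More than 5 mm (8 N) spoils its seat.
- knob_edge (a point): A point on the edge of the black pressure knob on top of the small aluminium air compressor at the right; to be left as set
- switch_tip (a point): Tip of the black toggle switch on top of the compressor, roughly 0.25 m above the shelf; to be left as set
- stem_puller: black plastic valve stem puller, 210 mm long T-shaped rod 15 mm thick, lying flat beyond the block; origin on the shelf under it, x along the rod. Not part of the job.
- hex_key: steel hex key, 6 mm thick, 115 mm long with a 30 mm bend, lying flat on the robot's side of the block; origin on the shelf under its long leg, x along it. Not part of the job.
- spray_bottle: empty clear plastic spray bottle with white trigger head, lying on its side, 200 mm long, 68 mm thick, left of the block; origin on the shelf under its middle. Not part of the job.
- coupler: brass hose coupler, 18 mm diameter, 30 mm tall, standing loose on the block's top between the second and third covers; origin at the centre of its foot. Not part of the job.
- gauge: round tyre pressure gauge lying on its back, 52 mm diameter, 23 mm high, with a 50 mm brass stub; origin at the centre of its underside. Not part of the job.
- screwdriver: screwdriver lying flat on the robot's side, to the right; origin on the shelf under it. Not part of the job.
- jar: closed glass jar, 70 mm diameter, 75 mm tall, standing near the back; origin at the centre of its underside. Not part of the job.

How it is judged:
On the way, in this order (a step that is already met when the one before it is completed fails the run):
1. the unseated cover has been made to rock under a press near its edge (tilt over 0.08 rad) ((value of joint loose_rock above 0.08 rad or value of joint loose_rock below -0.08 rad)), for 0.05 s.
2. that cover has been pressed home and is level (value of joint loose_cover above 0.003 m and value of joint loose_rock between -0.05 and 0.05 rad), for 0.2 s.
At the end, for the whole second after the job is handed in: The unseated cover is pushed down at least 3 of its 4 mm and is level within 0.05 rad; the three others are back up, pressed in less than 1 mm (all of step 2 and value of joint each of sound_1, sound_2, sound_3 below 0.001 m); the robot touches nothing.
It fails at once if a seated cover is pressed down hard (more than 5 mm, about 8 N) (value of joint any of sound_1, sound_2, sound_3 above 0.005 m).
It fails at once if a bystander is lifted or shifted by more than 15 mm (distance of any of stem_puller, hex_key, spray_bottle, coupler, gauge, screwdriver, jar from where it was at the start of the episode above 0.015 m).
It fails at once if the compressor's knob or switch is moved by more than 6 mm (distance of any of knob_edge, switch_tip from where it was at the start of the episode above 0.006 m).
It also fails if it takes over 58 s, if anything falls off the work surface, if the arm or the gripper's body presses on something with over 40 N, if the wrist force passes 120 N, or if a joint passes its speed limit or range.

ROBOT

A 6-joint arm with a two-finger parallel gripper is mounted at the origin on the work surface. World frame = base frame: x ahead of the robot, y to its left, z up, the work surface at z = 0. Lengths are in m, angles in rad, forces in N, time in s.
With the tool pointing down it reaches from about 0.35 to 0.975 m from the base axis. Payload 4.9 kg.
Tool frame: the origin (TCP) lies on the centre line of the jaws, within the pads' length; the fingertips stand 14 mm ahead of it and the grasp point (between the pads) lies 5 mm behind it; y points along the fingers, z is the direction in which the jaws open and shut, and the axes are right-handed (so a half turn about y gives the same grasp; the last joint's range is limited). The gripper opens to 85 mm and grips with 20 to 120 N. Pads are 22 mm wide; open, the fingers measure 114 mm over their backs; the gripper's body (76 mm by 85 mm) begins 54 mm behind the grasp point. The pads swing forward as they close: fully open they stand 13 mm farther back than shut.
Start: joints at [-1.305, 0.053, 1.613, -0, 1.476, -0.119], TCP at [0.235, -0.579, 0.245] pointing down, gripper open.
Joint ranges: [-3.01, 3.01], [-1.01, 2.22], [0.06, 2.58], [-1.02, 4.17], [0.09, 2.62], [-3.14, 3.14]. Speed limits (rad/s): [2.57, 2.57, 3.14, 3.14, 3.14, 3.14].

INTERFACE

Orientations are given as a rotation vector (axis times angle).
In Python, from station import ctrl gives the robot as it stands.
- The arm moves only by the tool servo_tool, never from a script. Its arguments are lists of equal length, an entry for each row: "delta_pos": the shift along the tool's x, y, z in m, a list of three; "dr": the turn, a rotation vector about the tool's x, y, z in degrees, a list of three; "grip": the opening, from 0 (shut) to 1 (fully open). In form: {"delta_pos": [[x, y, z], ...], "dr": [[rx, ry, rz], ...], "grip": [grip, ...]}. A call has 1 to 5 rows; each row shifts and turns the pose as measured when the row begins, along the tool's axes as they then stand; what a row does not reach is not made up. A row lasts 1/8 s, in which the tool goes at most 62.5 mm and 10.7 degrees, less where a joint would pass 70% of its speed; a pose out of reach is approached as far as the arm can. A call is refused whole if a number of a shift passes 0.0625 or a number of a turn 10.7, either way. A call with a gripper value outside its range is refused whole. The fingers move at their own pace and stop on an object; "grip_force" is the grip in N (left out, the last holds). Time passes only in rows, so rows that do not move let the fingers close. It gives the time, the measured TCP pose, the force and the opening at its end, in the units of the state.
- ctrl.get_obs(): the state, without advancing time (a new reading comes with each control period).
- ctrl.get_image(name): name is "scene" or "top"; returns the picture (420x560x3 uint8, red, green, blue); there is no depth.
- ctrl.camera_params(name): a dict with "fovy" (degrees; the focal length in pixels is half the picture's height over the tangent of half this angle, whatever the lens; pixels are square), "cx", "cy" (the principal point, pixels), "k1" (the pictures are not rectified: a ray, as slopes to the right and down, at radius r is drawn at 1 + k1 r^2 times it, then the intrinsics apply), "eye" and "rotation" of the camera in the world. Camera axes: x right, y down, z forward; pixel columns grow to the right and rows downward; lengths in m; the calibration is good to about 2 mm. A picture is of the moment at which its call begins. camera_params takes no time and is no camera call.
- ctrl.finish_job(): hands the job in, once; it reports no verdict.
Trained networks look in the newest picture that a camera, given by its name, has taken for a name from the list of things; names that differ only in an ending like _2 or _b are one class to them, and where a whole thing is asked for, a point or a joint stands for the part that bears it (a point fixed in the world has none). Each returns a list of dicts, best first, with "score" (0 to 1); they miss things now and then, are a little off and sometimes report something else, mostly with a low value. They report only what shows in the picture. A call takes as long as a camera call.
- ctrl.masks_of(camera, label): "pixels" (420x560 bool, what is visible of it) and "extent" ([left, top, right, bottom] in pixels, round what is visible of it).
The state is a dict: "t": time; "q": joint angles; "dq": joint speeds; "effort": joint torques, N m; "tool_pos": TCP position; "tool_rot": TCP orientation; "contact_force": force on the tool from outside, world axes, zero at the start; "wrist_torque": the same for the moment, N m; "opening": finger opening in m.
Only numpy, scipy, OpenCV 4.12 (cv2) and the standard library are available. Lean on these libraries where they do the work, as an engineer would, in place of code of your own. Each camera call takes 0.05 s, during which the arm holds its last target.

## Working session

There is one attempt and no reset: what is moved stays moved. The work goes in short steps, Python scripts to look and compute and a tool call to move; the robot and the scene stay as the last step left them, time stands still between calls to the robot, and variables do not carry over. Pictures are saved under pics/ and viewed, and the job is handed in when it is done.

Besides the shell and the picture viewer there is one more tool, called after ">>>" in YAML: its name, and indented under it one key for each argument. servo_tool: Moves the arm, as the interface text tells. Its arguments: {"type":"object","properties":{"delta_pos":{"type":"array","items":{"type":"array","items":{"type":"number"}}},"dr":{"type":"array","items":{"type":"array","items":{"type":"number"}}},"grip":{"type":"array","items":{"type":"number"}},"grip_force":{"type":"number"}},"required":["delta_pos","dr","grip"]}

```bash
mkdir -p pics; ls; python3 - <<'E'
from station import ctrl
import cv2
for n in("scene","top"):
    im=ctrl.get_image(n); cv2.imwrite(f"pics/{n}0.png",im[:,:,::-1]); print(n,ctrl.camera_params(n))
o=ctrl.get_obs(); print(o)
for n in("scene","top"):
    for l in ("block","place_1","loose_cover","coupler"):
        r=ctrl.masks_of(n,l); print(n,l,[(round(x["score"],2),x["extent"]) for x in r][:6])
E
```

```text
pics
scene {'fovy': 50.02655253632522, 'cx': 286.16984824662416, 'cy': 208.30902470656224, 'k1': -0.10723236665596657, 'eye': array([1.07717902, 0.74574645, 1.26557724]), 'rotation': array([-0.780514  , -2.66561988,  1.02472329])}
top {'fovy': 50.95312690181832, 'cx': 275.25265065995916, 'cy': 210.82468312414827, 'k1': -0.10396700040949088, 'eye': array([ 0.45883683, -0.10111089,  1.39728562]), 'rotation': array([-2.17382181,  2.17262624, -0.0876248 ])}
{'t': 0.1, 'q': array([-1.30499288e+00,  5.32927756e-02,  1.61410870e+00, -1.13303187e-05,
        1.47599472e+00, -1.19029365e-01]), 'dq': array([ 0.00032474, -0.00135334, -0.00186179,  0.00157859,  0.00085683,
       -0.00046826]), 'effort': array([ 1.52728494e-04, -3.94905818e+01, -3.71363032e+01, -1.74564484e-04,
        3.87080392e-03, -5.09982627e-06]), 'tool_pos': array([ 0.23447153, -0.57879413,  0.2442134 ]), 'tool_rot': array([-0.39188416,  2.01253036, -2.00884748]), 'contact_force': array([ 0.0235177 , -0.35275698, -0.30991599]), 'wrist_torque': array([ 0.00436257, -0.00159304,  0.02565517]), 'opening': 0.08538297526110214}
scene block [(0.77, [268.5, 232.8, 348.8, 315.2])]
scene place_1 [(0.6, [270.8, 228.7, 345.5, 315.5])]
scene loose_cover [(0.69, [277.6, 234.1, 297.8, 251.3])]
scene coupler []
top block [(0.77, [164.8, 190.3, 289.9, 224.6]), (0.46, [439.5, 241.9, 446.4, 248.3])]
top place_1 [(0.97, [163.6, 190.3, 292.8, 224.0])]
top loose_cover [(0.65, [256.3, 195.0, 270.9, 211.5])]
top coupler []
```

```bash
python3 - <<'E'
import cv2
a=cv2.imread("pics/scene0.png"); b=cv2.imread("pics/top0.png")
cv2.imwrite("pics/a.png",cv2.resize(a[190:350,200:420],None,fx=3.6,fy=3.6,interpolation=cv2.INTER_CUBIC)[:600])
cv2.imwrite("pics/b.png",cv2.resize(b[160:260,130:330],None,fx=4,fy=4,interpolation=cv2.INTER_CUBIC))
E
```

```text
(no output)
```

View pics/scene0.png

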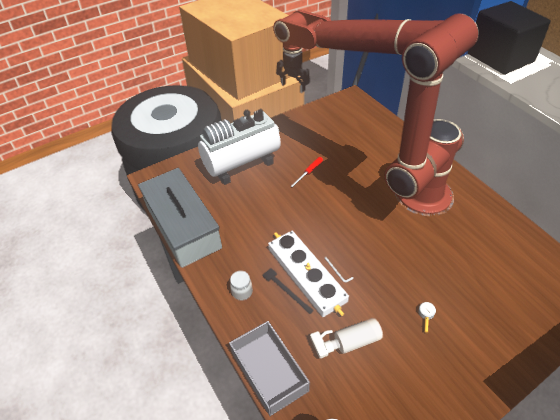

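View pics/top0.png

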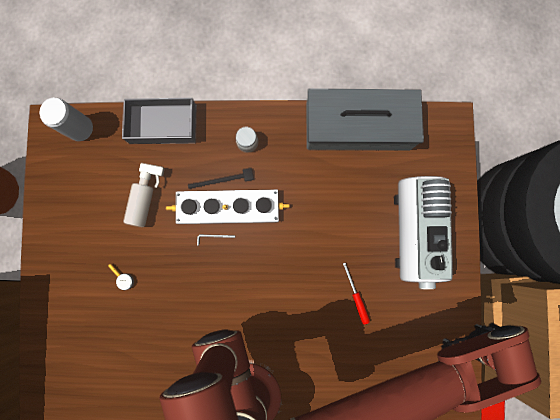

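```bash
true
```

```text
(no output)
```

View pics/a.png

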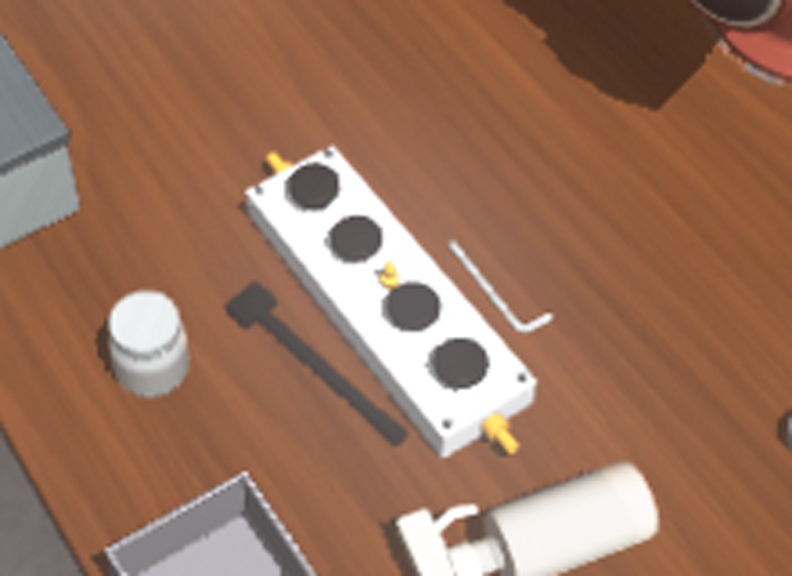

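View pics/b.png

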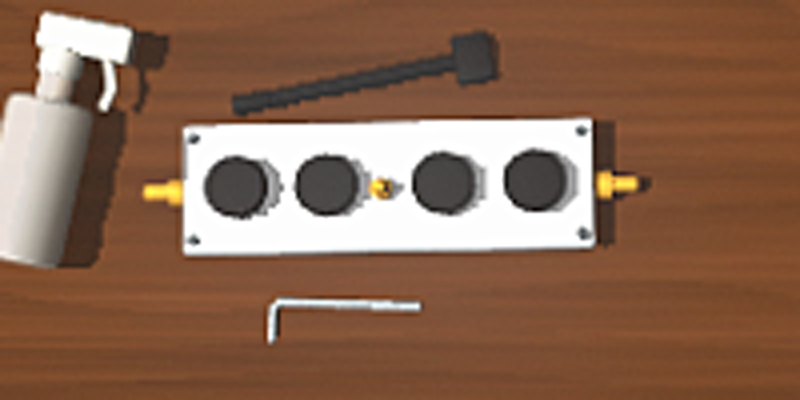

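```bash
cat > h.py <<'E'
import numpy as np,cv2
from scipy.spatial.transform import Rotation as R
from station import ctrl
def proj(n,P):
    c=ctrl.camera_params(n);f=210/np.tan(np.radians(c["fovy"])/2)
    p=(np.atleast_2d(P)-c["eye"])@R.from_rotvec(c["rotation"]).as_matrix()
    s=p[:,:2]/p[:,2:];s=s*(1+c["k1"]*(s**2).sum(1,keepdims=True))
    return s*f+[c["cx"],c["cy"]]
def back(n,uv,z):
    c=ctrl.camera_params(n);f=210/np.tan(np.radians(c["fovy"])/2)
    d=(np.array(uv,float)-[c["cx"],c["cy"]])/f;s=d.copy()
    for _ in range(20): s=d/(1+c["k1"]*(s**2).sum())
    r=R.from_rotvec(c["rotation"]).as_matrix()@np.r_[s,1]
    return c["eye"]+r*(z-c["eye"][2])/r[2]
E
python3 - <<'E'
from h import *
from scipy.optimize import least_squares
pts={}
for n,(x0,x1,y0,y1) in {"top":(170,285,190,225),"scene":(268,350,228,316)}.items():
    im=cv2.imread(f"pics/{n}0.png");g=im.max(2)
    m=(g<90).astype(np.uint8);mm=np.zeros_like(m);mm[y0:y1,x0:x1]=m[y0:y1,x0:x1]
    k,l,st,ce=cv2.connectedComponentsWithStats(mm)
    r=[]
    for i in range(1,k):
        if 120<st[i,4]<900:
            # soft centroid
            x,y,w,h=st[i,:4];print(n,st[i],ce[i],back(n,ce[i],.060)); r.append(ce[i])
    r=np.array(r); pts[n]=r
ys=np.array([.115,.045,-.045,-.115])
def world(p,z,off=0): 
    c,s=np.cos(p[2]),np.sin(p[2]); return np.c_[p[0]-s*ys,p[1]+c*ys,np.full(4,z)]
t=pts["top"][np.argsort(pts["top"][:,0])]; s=pts["scene"][np.argsort(-pts["scene"][:,1])]
for sel in("top","scene","both"):
    def f(p):
        o=[]
        if sel!="scene":o.append(proj("top",world(p,.060))-t)
        if sel!="top":o.append(proj("scene",world(p,.058))-s)
        return np.concatenate(o).ravel()
    q=least_squares(f,[.43,.1,0]);print(sel,q.x,np.round(q.fun.reshape(-1,2),2).tolist());print(world(q.x,.062))
# block outline via white mask
for n in("top",):
    r=ctrl.masks_of(n,"block")[0]["pixels"].astype(np.uint8)
    print(cv2.minAreaRect(cv2.findContours(r,0,1)[0][0]))
E
```

```text
top [181 199  16  16 185] [188.76756757 206.35135135] [0.59003107 0.17349292 0.06      ]
top [204 199  16  15 193] [211.36787565 205.93264249] [0.59130432 0.10379841 0.06      ]
top [233 198  16  16 188] [240.45744681 205.29255319] [0.59325932 0.0146178  0.06      ]
top [256 198  16  15 191] [263.2565445  204.82198953] [ 0.59470286 -0.0550204   0.06      ]
scene [268 269  44  44 196] [283.86734694 287.44897959] [0.70472906 0.09881009 0.06      ]
top [0.59232777 0.05922833 0.02056603] [[-0.23, 0.02], [-0.14, -0.03], [0.12, 0.0], [0.24, 0.0]]
[[ 0.58996284  0.17420401  0.062     ]
 [ 0.59140237  0.10421881  0.062     ]
 [ 0.59325318  0.01423784  0.062     ]
 [ 0.5946927  -0.05574735  0.062     ]]
scene [ 0.69910557  0.08904823 -0.51841734] [[1.46, 30.22], [0.48, 9.76], [-0.69, -14.76], [-1.53, -32.53]]
[[ 0.75608877  0.18893775  0.062     ]
 [ 0.72140335  0.12813544  0.062     ]
 [ 0.6768078   0.04996103  0.062     ]
 [ 0.64212238 -0.01084128  0.062     ]]
both [ 0.64183793  0.06790034 -0.11704234] [[-2.36, -21.08], [-2.58, -18.07], [-2.68, -14.07], [-2.81, -10.97], [28.22, 12.42], [17.89, -5.06], [5.43, -26.16], [-3.65, -41.57]]
[[ 0.65526709  0.18211356  0.062     ]
 [ 0.64709282  0.11259247  0.062     ]
 [ 0.63658304  0.02320822  0.062     ]
 [ 0.62840877 -0.04631287  0.062     ]]
((227.48382568359375, 206.19032287597656), (32.753448486328125, 121.05577850341797), 88.85424041748047)
```

```bash
python3 - <<'E'
from h import *
im=cv2.imread("pics/scene0.png");g=im.max(2)
W=np.array([[.58996,.1742],[.5914,.1042],[.59325,.01424],[.59469,-.05575]])
for i,w in enumerate(W):
    p=proj("scene",[[*w,.062]])[0]; x,y=np.round(p).astype(int)
    a=g[y-13:y+14,x-13:x+14]; m=(a<110).astype(np.uint8)
    k,l,st,ce=cv2.connectedComponentsWithStats(m); j=l[13,13]
    # top disk prediction
    t=np.linspace(0,2*np.pi,40,0);c=proj("scene",np.c_[w[0]+.025*np.cos(t),w[1]+.025*np.sin(t),np.full(40,.062)])
    e=proj("scene",np.c_[w[0]+.025*np.cos(t),w[1]+.025*np.sin(t),np.full(40,.05)])
    h=cv2.convexHull(np.r_[c,e].astype(np.float32)).reshape(-1,2)
    print(i+1,p,"blob",ce[j]+[x-13,y-13],st[j]+[x-13,y-13,0,0,0],"pred box",h.min(0),h.max(0),cv2.contourArea(h))
o=ctrl.get_obs();M=R.from_rotvec(o["tool_rot"]).as_matrix();print(M.round(3))
E
```

```text
1 [328.06542425 287.2997696 ] blob [327.41025641 290.47435897] [320 284  15  14 156] pred box [319.85892 280.4776 ] [336.13004 296.28778] 206.12913832534105
2 [314.88593502 271.72044334] blob [314.36054422 274.76190476] [308 269  14  13 147] pred box [306.9818  265.23755] [322.73785 280.41354] 193.09156845323741
3 [298.9119941  252.81968443] blob [298.40909091 255.68939394] [292 250  14  12 132] pred box [291.3385  246.74489] [306.4977  261.14832] 177.65822471794672
4 [287.19093064 238.93902469] blob [286.66666667 241.33333333] [280 236  14  12 132] pred box [279.81976 233.1607 ] [294.59265 246.9961 ] 166.65213830792345
[[-0.927  0.     0.375]
 [-0.375  0.    -0.927]
 [-0.    -1.    -0.   ]]
```

```bash
python3 - <<'E'
from h import *
q=np.array([.5923,.0592]);a=.0206;Rz=np.array([[np.cos(a),-np.sin(a)],[np.sin(a),np.cos(a)]])
t=np.linspace(0,2*np.pi,40)
for n,(x0,y0,w,h,k) in {"top":(155,180,150,60,5),"scene":(262,225,100,95,6)}.items():
    im=cv2.imread(f"pics/{n}0.png")[y0:y0+h,x0:x0+w];im=cv2.resize(im,None,fx=k,fy=k,interpolation=cv2.INTER_NEAREST)
    def dr(xy,z,col):
        P=np.c_[np.array(xy)@Rz.T+q,np.full(len(xy),z)];p=(proj(n,P)-[x0,y0]+.5)*k
        cv2.polylines(im,[p.round().astype(np.int32)],True,col,1)
    dr([(.05,.16),(.05,-.16),(-.05,-.16),(-.05,.16)],.04,(0,0,255))
    dr([(.05,.16),(.05,-.16),(-.05,-.16),(-.05,.16)],.0,(255,0,0))
    for y in(.115,.045,-.045,-.115): dr(np.c_[.025*np.cos(t),y+.025*np.sin(t)],.062,(0,255,0))
    cv2.imwrite(f"pics/ov_{n}.png",im)
E
```

```text
(no output)
```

View pics/ov_top.png

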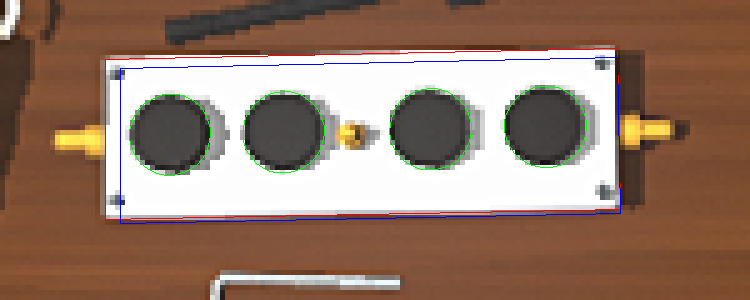

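View pics/ov_scene.png

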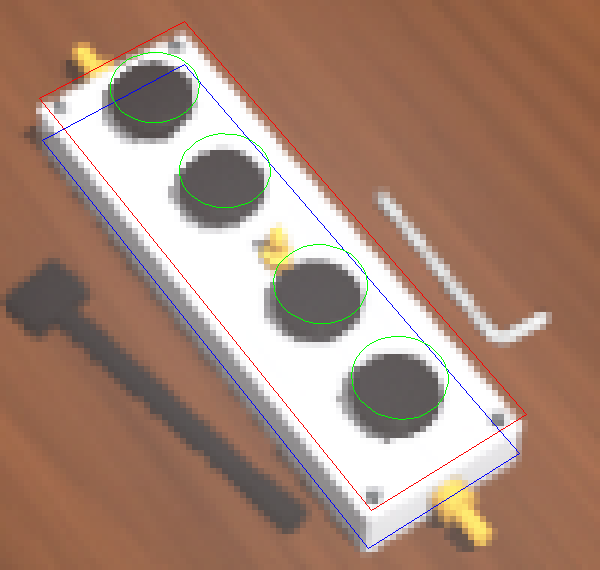

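>>> servo_tool:
  delta_pos:
    - [-0.01,-0.03,-0.04]
    - [-0.01,0,-0.06]
    - [0,0,-0.06]
    - [0,0,-0.06]
    - [-0.01,0,-0.06]
  dr:
    - [0,10.4,0]
    - [0,10.4,0]
    - [0,0,0]
    - [0,0,0]
    - [0,0,0]
  grip: [0,0,0,0,0]

```text
t: 1.18
tool_pos: [0.2344, -0.2932, 0.2758]
tool_rot: [-0.004, 2.221, -2.217]
contact_force: [0.8, 0.7, 1.5]
opening: 0.0003
```

```bash
cat >> h.py <<'E'
Q=np.array([.5923,.0592]);YAW=.0206
def pl(i,dx=0):
    y=[.115,.045,-.045,-.115][i-1];c,s=np.cos(YAW),np.sin(YAW)
    return np.array([Q[0]+c*dx-s*y,Q[1]+s*dx+c*y])
def need(tgt):
    o=ctrl.get_obs();M=R.from_rotvec(o["tool_rot"]).as_matrix()
    c,s=np.cos(YAW),np.sin(YAW);T=np.array([[-c,0,s],[-s,0,-c],[0,-1,0]])
    print("t",o["t"],"pos",o["tool_pos"].round(4),"F",o["contact_force"].round(2),"op",round(o["opening"],4))
    print("shift",(M.T@(np.array(tgt)-o["tool_pos"])).round(4),"turn",np.degrees(R.from_matrix(M.T@T).as_rotvec()).round(2))
E
python3 -c "
from h import *
need([*pl(4,-.019),.2])"
```

```text
t 1.175 pos [ 0.2344 -0.2932  0.2758] F [0.78 0.68 1.55] op 0.0003
shift [-0.3423  0.0764 -0.2354] turn [ 0.09 -0.93 -0.04]
```

>>> servo_tool:
  delta_pos:
    - [-0.06,0,-0.045]
    - [-0.06,0,-0.045]
    - [-0.06,0.02,-0.045]
    - [-0.06,0.02,-0.045]
    - [-0.06,0.02,-0.045]
  dr:
    - [0,-0.9,0]
    - [0,0,0]
    - [0,0,0]
    - [0,0,0]
    - [0,0,0]
  grip: [0,0,0,0,0]

```text
t: 1.8
tool_pos: [0.478, -0.1035, 0.2325]
tool_rot: [-0.003, 2.194, -2.218]
contact_force: [-1.0, -0.3, 0.7]
opening: 0.0
```

```bash
python3 -c "
from h import *
need([*pl(4,-.019),.12])"
```

```text
t 1.8 pos [ 0.478  -0.1035  0.2325] F [-1.03 -0.28  0.67] op 0.0
shift [-0.0969  0.1134 -0.0469] turn [-0.63 -0.22 -0.81]
```

>>> servo_tool:
  delta_pos:
    - [-0.05,0.04,-0.025]
    - [-0.045,0.04,-0.02]
    - [0,0.02,0]
    - [0,0,0]
    - [0,0,0]
  dr:
    - [0,0,0]
    - [0,0,0]
    - [0,0,0]
    - [-0.6,-0.2,-0.8]
    - [0,0,0]
  grip: [0,0,0,0,0]

```text
t: 2.42
tool_pos: [0.5714, -0.0565, 0.1367]
tool_rot: [-0.03, 2.207, -2.208]
contact_force: [-0.8, -0.4, 0.8]
opening: -0.0002
```

```bash
python3 - <<'E'
from h import *
need([*pl(4,-.019),.09])
for n,(x0,y0) in {"top":(200,150),"scene":(235,170)}.items():
    im=ctrl.get_image(n);cv2.imwrite(f"pics/{n}1.png",cv2.resize(im[y0:y0+110,x0:x0+140,::-1],None,fx=5,fy=5,interpolation=cv2.INTER_NEAREST))
    o=ctrl.get_obs();M=R.from_rotvec(o["tool_rot"]).as_matrix()
    print(n,"tip14",(proj(n,o["tool_pos"]+.014*M[:,1])-[x0,y0]+.5)*5)
E
```

```text
t 2.425 pos [ 0.5714 -0.0565  0.1367] F [-0.84 -0.39  0.75] op -0.0002
shift [-0.0042  0.0467 -0.0002] turn [-0.02  0.39  0.  ]
top tip14 [[317.58367382 305.81407706]]
scene tip14 [[291.08004701 274.14604205]]
```

View pics/top1.png

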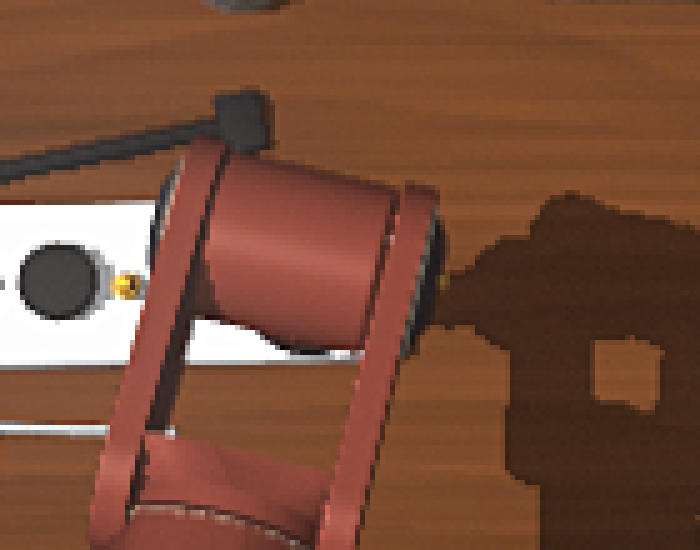

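View pics/scene1.png

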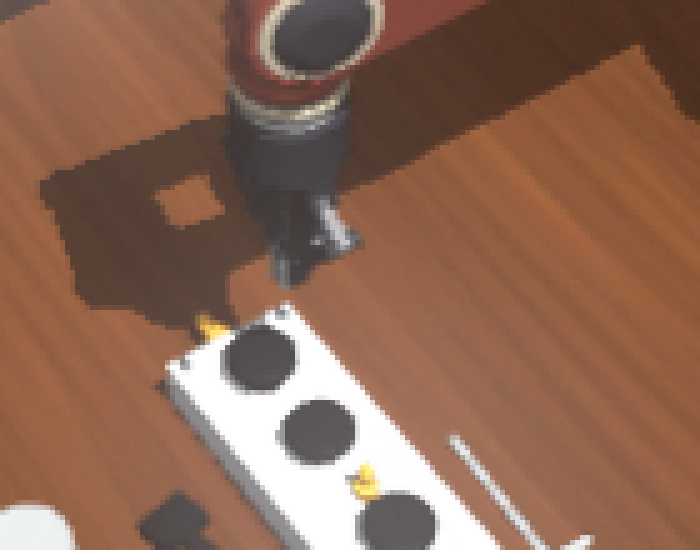

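>>> servo_tool:
  delta_pos:
    - [-0.004,0.02,0]
    - [0,0.02,0]
    - [0,0.005,0]
    - [0,0,0]
    - [0,0,0]
  dr:
    - [0,0.4,0]
    - [0,0,0]
    - [0,0,0]
    - [0,0,0]
    - [0,0,0]
  grip: [0,0,0,0,0]

```text
t: 3.15
tool_pos: [0.5756, -0.0574, 0.0906]
tool_rot: [-0.016, 2.209, -2.212]
contact_force: [-0.3, -0.1, -0.5]
opening: -0.0002
```

```bash
python3 -c "
from h import *
need([*pl(4,-.019),.080])"
```

```text
t 3.15 pos [ 0.5756 -0.0574  0.0906] F [-0.27 -0.08 -0.54] op -0.0002
shift [-0.      0.0106 -0.0013] turn [-0.08 -0.14 -0.19]
```

>>> servo_tool:
  delta_pos:
    - [0,0.003,0]
    - [0,0.003,0]
    - [0,0.002,0]
    - [0,0,0]
  dr:
    - [0,0,0]
    - [0,0,0]
    - [0,0,0]
    - [0,0,0]
  grip: [0,0,0,0]

```text
t: 3.65
tool_pos: [0.5765, -0.0576, 0.0833]
tool_rot: [-0.014, 2.207, -2.212]
contact_force: [0.3, 0.2, -0.3]
opening: 0.0002
```

>>> servo_tool:
  delta_pos:
    - [0,0.002,0]
    - [0,0.002,0]
    - [0,0,0]
  dr:
    - [0,0,0]
    - [0,0,0]
    - [0,0,0]
  grip: [0,0,0]

```text
t: 4.03
tool_pos: [0.5765, -0.0576, 0.0791]
tool_rot: [-0.014, 2.207, -2.212]
contact_force: [0.7, -0.2, 0.4]
opening: -0.0
```

>>> servo_tool:
  delta_pos:
    - [0,0.002,0]
    - [0,0.001,0]
    - [0,0,0]
  dr:
    - [0,0,0]
    - [0,0,0]
    - [0,0,0]
  grip: [0,0,0]

```text
t: 4.4
tool_pos: [0.5752, -0.0577, 0.0762]
tool_rot: [-0.019, 2.209, -2.214]
contact_force: [-3.1, 0.2, 2.6]
opening: -0.0004
```

>>> servo_tool:
  delta_pos:
    - [0,0.001,0]
    - [0,0.001,0]
    - [0,0,0]
  dr:
    - [0,0,0]
    - [0,0,0]
    - [0,0,0]
  grip: [0,0,0]

```text
t: 4.78
tool_pos: [0.5752, -0.0577, 0.0762]
tool_rot: [-0.02, 2.21, -2.214]
contact_force: [-3.7, 0.3, 3.8]
opening: -0.0
```

```bash
python3 - <<'E'
from h import *
need([*pl(4,-.019),.075])
x0,y0=235,170
im=ctrl.get_image("scene");cv2.imwrite("pics/scene2.png",cv2.resize(im[y0:y0+110,x0:x0+140,::-1],None,fx=5,fy=5,interpolation=cv2.INTER_NEAREST))
E
```

```text
t 4.775 pos [ 0.5752 -0.0577  0.0762] F [-3.72  0.34  3.76] op -0.0
shift [-0.0005  0.0012 -0.0015] turn [-0.11 -0.11 -0.02]
```

View pics/scene2.png

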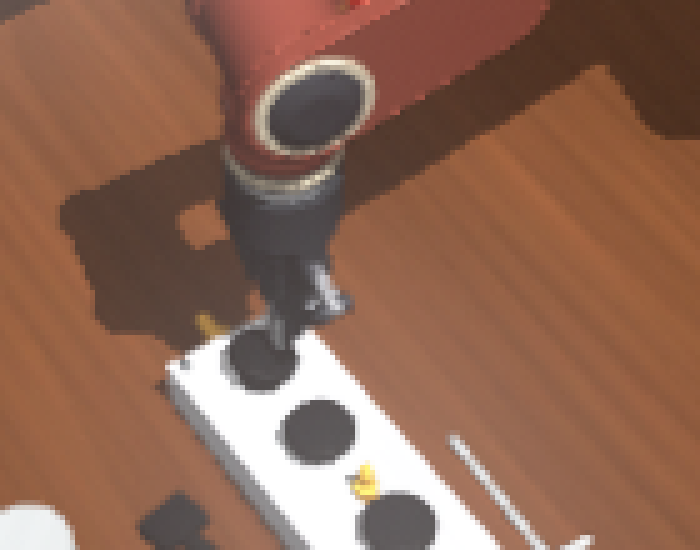

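```bash
python3 - <<'E'
from h import *
a=cv2.imread("pics/scene0.png")[228:256,270:305];b=cv2.imread("pics/scene2.png")
b=cv2.resize(b,(140,110),interpolation=cv2.INTER_NEAREST)[228-170:256-170,270-235:305-235]
c=np.hstack([a,b]);c=np.clip(c.astype(float)*1.6,0,255).astype(np.uint8)
cv2.imwrite("pics/cmp.png",cv2.resize(c,None,fx=11,fy=11,interpolation=cv2.INTER_NEAREST))
E
```

```text
(no output)
```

View pics/cmp.png

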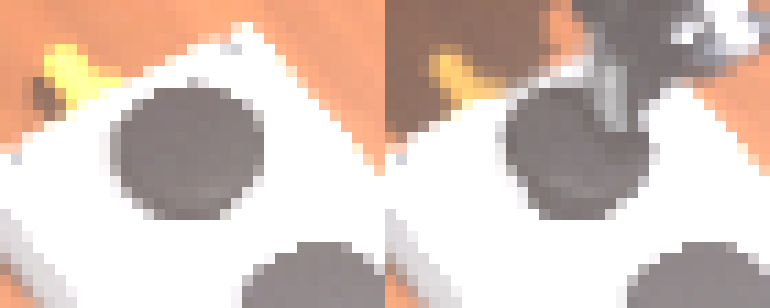

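>>> servo_tool:
  delta_pos:
    - [0,-0.01,0]
    - [0,-0.008,0]
    - [-0.01,0,0]
    - [-0.009,0,0]
    - [0,0,0]
  dr:
    - [0,0,0]
    - [0,0,0]
    - [0,0,0]
    - [0,0,0]
    - [0,0,0]
  grip: [0,0,0,0,0]

```text
t: 5.45
tool_pos: [0.5977, -0.0574, 0.0957]
tool_rot: [-0.013, 2.206, -2.212]
contact_force: [-0.4, 0.2, -0.5]
opening: -0.0003
```

```bash
python3 - <<'E'
from h import *
need([*pl(4),.082])
x0,y0=235,170
im=ctrl.get_image("scene");cv2.imwrite("pics/scene3.png",cv2.resize(im[y0:y0+110,x0:x0+140,::-1],None,fx=5,fy=5,interpolation=cv2.INTER_NEAREST))
E
```

```text
t 5.45 pos [ 0.5977 -0.0574  0.0957] F [-0.45  0.23 -0.48] op -0.0003
shift [ 0.0031  0.0137 -0.0017] turn [-0.14 -0.12 -0.36]
```

View pics/scene3.png

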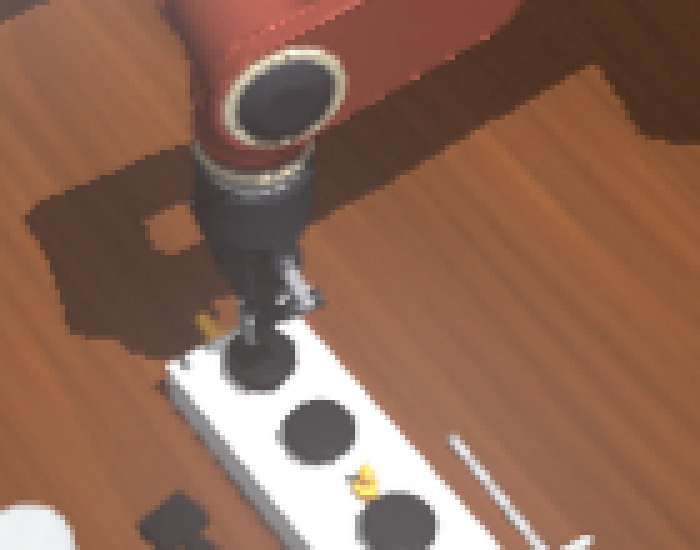

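Cover 4 (crop centre about 260,360) is level again, and the tip is above its middle. I'll correct the 3 mm overshoot and descend.

>>> servo_tool:
  delta_pos:
    - [0.003,0.006,-0.0017]
    - [0,0.005,0]
    - [0,0.002,0]
    - [0,0,0]
  dr:
    - [0,0,-0.3]
    - [0,0,0]
    - [0,0,0]
    - [0,0,0]
  grip: [0,0,0,0]

```text
t: 6.0
tool_pos: [0.5928, -0.0553, 0.08]
tool_rot: [-0.023, 2.212, -2.215]
contact_force: [0.8, -0.1, 0.2]
opening: 0.0
```

>>> servo_tool:
  delta_pos:
    - [0,0.002,0]
    - [0,0,0]
    - [0,0,0]
  dr:
    - [0,0,0]
    - [0,0,0]
    - [0,0,0]
  grip: [0,0,0]

```text
t: 6.38
tool_pos: [0.5935, -0.0555, 0.0801]
tool_rot: [-0.022, 2.211, -2.215]
contact_force: [-0.2, 1.0, -0.2]
opening: 0.0001
```

```bash
python3 -c "
from h import *
need([*pl(4),.076])"
```

```text
t 6.375 pos [ 0.5935 -0.0555  0.0801] F [-0.16  0.96 -0.24] op 0.0001
shift [-0.0011  0.0041  0.0003] turn [-0.11 -0.12  0.07]
```

>>> servo_tool:
  delta_pos:
    - [-0.001,0.003,0]
    - [0,0.004,0]
  dr:
    - [0,0,0]
    - [0,0,0]
  grip: [0,0]

```text
t: 6.62
tool_pos: [0.5943, -0.0556, 0.0756]
tool_rot: [-0.025, 2.212, -2.216]
contact_force: [-8.0, 1.1, 18.6]
opening: 0.0
```

>>> servo_tool:
  delta_pos:
    - [0,0.003,0]
  dr:
    - [0,0,0]
  grip: [0]

```text
t: 6.75
tool_pos: [0.5944, -0.0557, 0.0754]
tool_rot: [-0.027, 2.213, -2.217]
contact_force: [-10.6, 1.8, 20.1]
opening: 0.0001
```

>>> servo_tool:
  delta_pos:
    - [0,0.002,0]
    - [0,0,0]
    - [0,0,0]
  dr:
    - [0,0,0]
    - [0,0,0]
    - [0,0,0]
  grip: [0,0,0]

```text
t: 7.12
tool_pos: [0.5946, -0.0557, 0.0757]
tool_rot: [-0.028, 2.213, -2.217]
contact_force: [-0.0, -0.5, -0.3]
opening: 0.0001
```

>>> servo_tool:
  delta_pos:
    - [0,-0.03,0]
    - [0,-0.05,0]
    - [0,-0.05,0]
    - [0.06,-0.02,0.02]
    - [0.06,0,0.02]
  dr:
    - [0,0,0]
    - [0,0,0]
    - [0,0,0]
    - [0,0,0]
    - [0,0,0]
  grip: [0,0,0,0,0]

```text
t: 7.75
tool_pos: [0.4793, -0.0967, 0.2266]
tool_rot: [-0.037, 2.213, -2.218]
contact_force: [0.0, -1.2, 0.1]
opening: -0.0
```

>>> servo_tool:
  delta_pos:
    - [0.04,0,0.05]
    - [0,0,0.05]
    - [0,0,0.03]
    - [0,0,0]
    - [0,0,0]
  dr:
    - [0,0,0]
    - [0,0,0]
    - [0,0,0]
    - [0,0,0]
    - [0,0,0]
  grip: [0,0,0,0,0]

```text
t: 8.38
tool_pos: [0.4388, -0.2289, 0.2258]
tool_rot: [-0.034, 2.214, -2.218]
contact_force: [0.5, -0.1, 0.7]
opening: 0.0001
```

```bash
python3 - <<'E'
from h import *
o=ctrl.get_obs();print(o["t"],o["tool_pos"],o["contact_force"])
im=ctrl.get_image("scene")[:,:,::-1];cv2.imwrite("pics/scene4.png",im)
t=ctrl.get_image("top")[:,:,::-1];cv2.imwrite("pics/top4.png",t)
a=cv2.imread("pics/scene0.png")[225:320,262:352];b=im[225:320,262:352]
cv2.imwrite("pics/cmp4.png",cv2.resize(np.hstack([a,b]),None,fx=4,fy=4,interpolation=cv2.INTER_NEAREST))
E
```

```text
8.375 [ 0.43882169 -0.22893529  0.22582607] [ 0.45641121 -0.06541941  0.69987661]
```

View pics/cmp4.png

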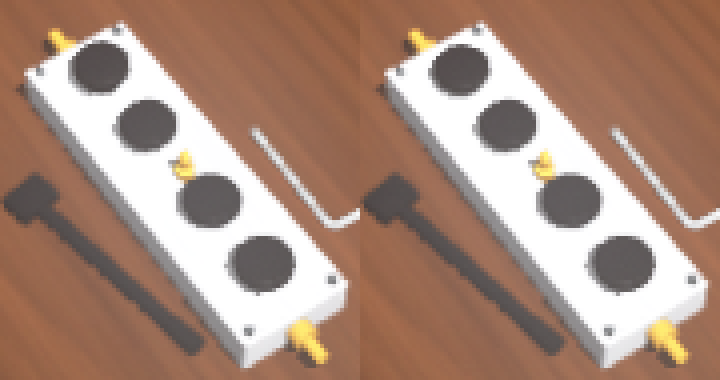

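View pics/top4.png

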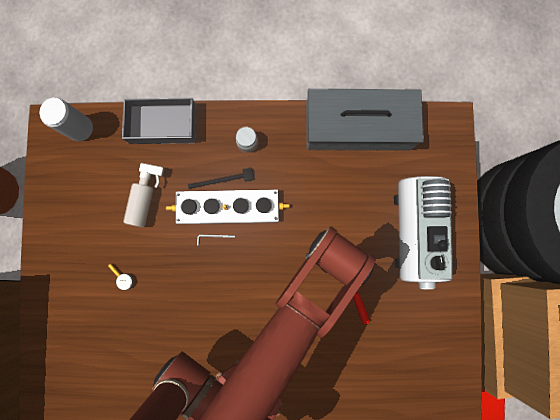

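Cover 4 (at 461,70 in the right-hand crop) now sits lower and level. The bystanders are where they started and the arm is clear, so I'm handing in.

```bash
python3 -c "
from station import ctrl
print(ctrl.finish_job())"
```

```text
the job is handed in; nothing more can be done
None
```

The unseated cover was the fourth from the left (place_4). It is now pressed home, and I handed the job in at about 8.5 s; no verdict was reported.

- **Finding it:** I pressed it lightly about 19 mm from its middle, on the robot's side. The tool met about 3.8 N with a sideways push, and the picture showed the cover tipped. I did not touch the other three covers.
- **Seating it:** On its middle, contact came about 4 mm above seated height. Pressing moved it down about 4.4 mm (tool height 0.0801 to 0.0757 m) and it then stopped, with the force peaking at about 20 N.
- **Last checks:** After I backed off, the pictures showed the cover lower and level and nothing else shifted by eye. The arm was clear, with only sensor noise (under 1 N) on the force reading. I did not press its edge again to confirm that it no longer rocks.
- **Disagreement:** The scene camera's calibration was about 2 pixels off. It showed the same offset on the fingertip and on the block, so I took positions from the top camera.

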